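# Drain the washed filling cups

### The arm

A 6-joint arm with a two-finger parallel gripper is mounted at the origin on the work surface. World frame = base frame: x ahead of the robot, y to its left, z up, the work surface at z = 0. Lengths are in mm, angles in rad, forces in N, time in s.
With the tool pointing down it reaches from about 325 to 850 mm from the base axis. Payload 15.5 kg.
Tool frame: the origin (TCP) lies between the finger pads; the fingertips stand 8 mm ahead of it and the grasp point (between the pads) lies 11 mm behind it; z points along the fingers, y is the line along which they close (so a half turn about z gives the same grasp; the last joint's range is limited). The gripper opens to 91 mm and grips with 3 to 60 N. Pads are 32 mm wide; open, the fingers measure 118 mm over their backs; the gripper's body (76 mm by 178 mm) begins 60 mm behind the grasp point.
Start: joints at [-1.333, 0.494, 1.345, -0, 1.302, -0.096], TCP at [204.183, -590.708, 221.915] pointing down, gripper open.
Joint ranges: [-2.91, 2.91], [-0.82, 2.16], [0.22, 2.67], [-1.22, 4.37], [0.12, 2.79], [-3.08, 3.08]. Speed limits (rad/s): [1.89, 1.89, 2.57, 3.01, 3.01, 3.01].

### API

Orientations are given as a unit quaternion [w, x, y, z].
In Python, from rig import r gives the robot as it stands.
- The arm moves only by the shell command python3 jog.py 'ROWS' [OPENING]. ROWS is rows parted by semicolons, their numbers by spaces, 1 to 5 of them, each of 4 numbers: dx, dy, dz in mm, then a turn about the tool's z in rad; each row shifts and turns the commanded pose from where the row before left it, along the tool's axes as they then stand; what a row does not reach is not made up. A row lasts 1/8 s, in which the tool goes at most 62.5 mm and 0.188 rad, less where a joint would pass 70% of its speed; a pose out of reach is approached as far as the arm can. OPENING is the finger opening in mm, set as the command begins (- or left out keeps the last). The fingers move at their own pace and stop on an object; the grip force is fixed at half the most. Time passes only in rows, so rows that do not move let the fingers close. It prints the time, the measured TCP pose, the force, the opening and the grip force at its end.
- r.state(): the state, without advancing time (a new reading comes with each control period).
- r.capture(name): name is "side" or "top"; returns a dict with "image" (384x512x3 uint8, red, green, blue), "intrinsics" (3x3 intrinsics, pixels), "dist" ([k1, k2, p1, p2, k3] as OpenCV has them; the pictures are not rectified), "origin" and "rotation" of the camera in the world. Camera axes: x right, y down, z forward; pixel columns grow to the right and rows downward; lengths in mm; the calibration is good to about 2 mm. A picture is of the moment at which its call begins. There is no depth.
- r.close_job(): hands the job in; it is judged then, once.
The state is a dict: "clock": time; "q": joint angles; "qvel": joint speeds; "joint_efforts": joint torques, N m; "position": TCP position; "tool_rot": TCP orientation; "contact_force": force on the tool from outside, world axes, zero at the start; "ft_torque": the same for the moment, N m; "grip_width": finger opening in mm; "finger_force": force on a finger pad.
Only numpy, scipy, OpenCV 4.12 (cv2) and the standard library are available. Lean on these libraries where they do the work, as an engineer would, in place of code of your own. Each camera call takes 0.05 s, during which the arm holds its last target. There are 200 camera calls.

### The job

Push the drip tray fully home under the draining rack first, then clear the wash mat: hang every empty cup mouth-down on a draining peg of its own, pushed on until it seats. One or two of the cups look the same but still have a plug of set clay inside, which you can tell by their being much heavier; do not hang those on the pegs, stand them mouth-down in the grey scraping tray. Leave the bottles and the tape dispenser alone.

Things in the scene. Friction and masses are not known exactly. Their poses are not given: they have to be found in the camera images.
- cup_1: Plain steel cup (may be absent), 80 mm tall: straight body 62 mm across (bore 56 mm), round the mouth a rim 78 mm across and 7 mm thick; mouth-down at the start. Origin at the centre of the mouth, z axis from mouth to closed base. Empty it weighs 129 to 171 g and is 75 mm deep inside; with clay it weighs 275 to 365 g and is 50 mm deep. Which hold clay is not marked.
- cup_2: Plain steel cup (may be absent), 80 mm tall: straight body 62 mm across (bore 56 mm), round the mouth a rim 78 mm across and 7 mm thick; mouth-down at the start. Origin at the centre of the mouth, z axis from mouth to closed base. Empty it weighs 129 to 171 g and is 75 mm deep inside; with clay it weighs 275 to 365 g and is 50 mm deep. Which hold clay is not marked.
- cup_3: Plain steel cup (may be absent), 80 mm tall: straight body 62 mm across (bore 56 mm), round the mouth a rim 78 mm across and 7 mm thick; mouth-down at the start. Origin at the centre of the mouth, z axis from mouth to closed base. Empty it weighs 129 to 171 g and is 75 mm deep inside; with clay it weighs 275 to 365 g and is 50 mm deep. Which hold clay is not marked.
- cup_4: Plain steel cup (may be absent), 80 mm tall: straight body 62 mm across (bore 56 mm), round the mouth a rim 78 mm across and 7 mm thick; mouth-down at the start. Origin at the centre of the mouth, z axis from mouth to closed base. Empty it weighs 129 to 171 g and is 75 mm deep inside; with clay it weighs 275 to 365 g and is 50 mm deep. Which hold clay is not marked.
- cup_5: Plain steel cup (may be absent), 80 mm tall: straight body 62 mm across (bore 56 mm), round the mouth a rim 78 mm across and 7 mm thick; mouth-down at the start. Origin at the centre of the mouth, z axis from mouth to closed base. Empty it weighs 129 to 171 g and is 75 mm deep inside; with clay it weighs 275 to 365 g and is 50 mm deep. Which hold clay is not marked.
- cup_6: Plain steel cup (may be absent), 80 mm tall: straight body 62 mm across (bore 56 mm), round the mouth a rim 78 mm across and 7 mm thick; mouth-down at the start. Origin at the centre of the mouth, z axis from mouth to closed base. Empty it weighs 129 to 171 g and is 75 mm deep inside; with clay it weighs 275 to 365 g and is 50 mm deep. Which hold clay is not marked.
- peg_1: Draining peg 1 of four in a row, 90 mm apart: fixed white rod 40 mm in diameter, 87 mm long, leaning 30 degrees from vertical to the rack's front. Origin at its root on the beam, 60 mm above the table; z axis along the peg to its tip. An empty cup hangs with its inner base on the tip, a little loosely, its mouth then 10 to 18 mm up from the root.
- peg_2: Draining peg 2 of four in a row, 90 mm apart: fixed white rod 40 mm in diameter, 87 mm long, leaning 30 degrees from vertical to the rack's front. Origin at its root on the beam, 60 mm above the table; z axis along the peg to its tip. An empty cup hangs with its inner base on the tip, a little loosely, its mouth then 10 to 18 mm up from the root.
- peg_3: Draining peg 3 of four in a row, 90 mm apart: fixed white rod 40 mm in diameter, 87 mm long, leaning 30 degrees from vertical to the rack's front. Origin at its root on the beam, 60 mm above the table; z axis along the peg to its tip. An empty cup hangs with its inner base on the tip, a little loosely, its mouth then 10 to 18 mm up from the root.
- peg_4: Draining peg 4 of four in a row, 90 mm apart: fixed white rod 40 mm in diameter, 87 mm long, leaning 30 degrees from vertical to the rack's front. Origin at its root on the beam, 60 mm above the table; z axis along the peg to its tip. An empty cup hangs with its inner base on the tip, a little loosely, its mouth then 10 to 18 mm up from the root.
- rack: Fixed aluminium draining rack, 354 mm wide. Origin on the table under the middle of the peg row; x axis points to its back, so its front (-x) faces the robot; y along the row; z up. The beam is 45 mm deep, its end cheeks 90 mm deep and 70 mm tall.
- drip_tray (a joint): How far the steel drip tray under the rack is still pulled out towards the rack's front, in m: 0 is fully home against its stop, 0.11 the most. It slides along the rack's x axis, takes about 2 N to move and stays where it is left.
- tray_tab (a point): Middle of the top edge of the black upright tab at the front of the drip tray: 90 mm wide (along the rack's y), 6 mm thick, its top 55 mm above the table. Pushing its front face towards the rack's back (+x of the rack) slides the tray home; at home it is 123 mm in front of the peg row.
- scrape_tray: Fixed shallow open grey plastic tray, 270 mm (its x) by 125 mm (its y), rim 16 mm high, walls and floor 4 mm thick. Origin under its centre, on the table; the floor's upper face is 4 mm above it. It has room for two cups, one towards each end.
- mat: Fixed black rubber wash mat, 260 mm (its x) by 360 mm (its y), 4 mm thick, on which 5 or 6 cups stand at the start, one or two of them with clay. Origin under its centre.
- bottle_1: Bystander: amber bottle with a white cap, 50 mm across, 115 mm tall, origin at the centre of its underside. Leave it alone.
- bottle_2: Bystander: amber bottle with a white cap, 50 mm across, 115 mm tall, origin at the centre of its underside. Leave it alone.
- dispenser: Bystander: red tape dispenser with a roll of tape, 160 mm long, 62 mm wide, 98 mm tall, origin at the centre of its underside. Leave it alone.

How it is judged (in metres and radians):
On the way:
1. the drip tray is pushed fully home (value of joint drip_tray below 0.006 m), for 0.2 s.
At the end, for the whole second after the job is handed in: Drip tray within 6 mm of home; each empty cup at rest on a peg: axis within 0.35 rad of it, mouth centre within 30 mm of its axis and 2 to 25 mm up from its root; each filled cup at rest mouth-down on the scraping tray's floor, wholly inside, within 0.1 rad of upright (value of joint drip_tray below 0.006 m and ((x of cup_1 in the frame of peg_1 between -0.03 and 0.03 m and y of cup_1 in the frame of peg_1 between -0.03 and 0.03 m and z of cup_1 in the frame of peg_1 between 0.002 and 0.025 m and angle between the z axis of cup_1 and the z axis of peg_1, either way round below 0.35 rad) or (x of cup_1 in the frame of peg_2 between -0.03 and 0.03 m and y of cup_1 in the frame of peg_2 between -0.03 and 0.03 m and z of cup_1 in the frame of peg_2 between 0.002 and 0.025 m and angle between the z axis of cup_1 and the z axis of peg_2, either way round below 0.35 rad) or (x of cup_1 in the frame of peg_3 between -0.03 and 0.03 m and y of cup_1 in the frame of peg_3 between -0.03 and 0.03 m and z of cup_1 in the frame of peg_3 between 0.002 and 0.025 m and angle between the z axis of cup_1 and the z axis of peg_3, either way round below 0.35 rad) or (x of cup_1 in the frame of peg_4 between -0.03 and 0.03 m and y of cup_1 in the frame of peg_4 between -0.03 and 0.03 m and z of cup_1 in the frame of peg_4 between 0.002 and 0.025 m and angle between the z axis of cup_1 and the z axis of peg_4, either way round below 0.35 rad)) and ((x of cup_3 in the frame of peg_1 between -0.03 and 0.03 m and y of cup_3 in the frame of peg_1 between -0.03 and 0.03 m and z of cup_3 in the frame of peg_1 between 0.002 and 0.025 m and angle between the z axis of cup_3 and the z axis of peg_1, either way round below 0.35 rad) or (x of cup_3 in the frame of peg_2 between -0.03 and 0.03 m and y of cup_3 in the frame of peg_2 between -0.03 and 0.03 m and z of cup_3 in the frame of peg_2 between 0.002 and 0.025 m and angle between the z axis of cup_3 and the z axis of peg_2, either way round below 0.35 rad) or (x of cup_3 in the frame of peg_3 between -0.03 and 0.03 m and y of cup_3 in the frame of peg_3 between -0.03 and 0.03 m and z of cup_3 in the frame of peg_3 between 0.002 and 0.025 m and angle between the z axis of cup_3 and the z axis of peg_3, either way round below 0.35 rad) or (x of cup_3 in the frame of peg_4 between -0.03 and 0.03 m and y of cup_3 in the frame of peg_4 between -0.03 and 0.03 m and z of cup_3 in the frame of peg_4 between 0.002 and 0.025 m and angle between the z axis of cup_3 and the z axis of peg_4, either way round below 0.35 rad)) and ((x of cup_4 in the frame of peg_1 between -0.03 and 0.03 m and y of cup_4 in the frame of peg_1 between -0.03 and 0.03 m and z of cup_4 in the frame of peg_1 between 0.002 and 0.025 m and angle between the z axis of cup_4 and the z axis of peg_1, either way round below 0.35 rad) or (x of cup_4 in the frame of peg_2 between -0.03 and 0.03 m and y of cup_4 in the frame of peg_2 between -0.03 and 0.03 m and z of cup_4 in the frame of peg_2 between 0.002 and 0.025 m and angle between the z axis of cup_4 and the z axis of peg_2, either way round below 0.35 rad) or (x of cup_4 in the frame of peg_3 between -0.03 and 0.03 m and y of cup_4 in the frame of peg_3 between -0.03 and 0.03 m and z of cup_4 in the frame of peg_3 between 0.002 and 0.025 m and angle between the z axis of cup_4 and the z axis of peg_3, either way round below 0.35 rad) or (x of cup_4 in the frame of peg_4 between -0.03 and 0.03 m and y of cup_4 in the frame of peg_4 between -0.03 and 0.03 m and z of cup_4 in the frame of peg_4 between 0.002 and 0.025 m and angle between the z axis of cup_4 and the z axis of peg_4, either way round below 0.35 rad)) and ((x of cup_6 in the frame of peg_1 between -0.03 and 0.03 m and y of cup_6 in the frame of peg_1 between -0.03 and 0.03 m and z of cup_6 in the frame of peg_1 between 0.002 and 0.025 m and angle between the z axis of cup_6 and the z axis of peg_1, either way round below 0.35 rad) or (x of cup_6 in the frame of peg_2 between -0.03 and 0.03 m and y of cup_6 in the frame of peg_2 between -0.03 and 0.03 m and z of cup_6 in the frame of peg_2 between 0.002 and 0.025 m and angle between the z axis of cup_6 and the z axis of peg_2, either way round below 0.35 rad) or (x of cup_6 in the frame of peg_3 between -0.03 and 0.03 m and y of cup_6 in the frame of peg_3 between -0.03 and 0.03 m and z of cup_6 in the frame of peg_3 between 0.002 and 0.025 m and angle between the z axis of cup_6 and the z axis of peg_3, either way round below 0.35 rad) or (x of cup_6 in the frame of peg_4 between -0.03 and 0.03 m and y of cup_6 in the frame of peg_4 between -0.03 and 0.03 m and z of cup_6 in the frame of peg_4 between 0.002 and 0.025 m and angle between the z axis of cup_6 and the z axis of peg_4, either way round below 0.35 rad)) and x of cup_2 in the frame of scrape_tray between -0.095 and 0.095 m and y of cup_2 in the frame of scrape_tray between -0.02 and 0.02 m and z of cup_2 in the frame of scrape_tray between -0.002 and 0.012 m and angle between each of cup_2, cup_5's own z axis and vertical below 0.1 rad and x of cup_5 in the frame of scrape_tray between -0.095 and 0.095 m and y of cup_5 in the frame of scrape_tray between -0.02 and 0.02 m and z of cup_5 in the frame of scrape_tray between -0.002 and 0.012 m and linear speed of each of cup_1, cup_2, cup_3, cup_4, cup_5, cup_6 below 0.02 m/s and angular speed of each of cup_1, cup_2, cup_3, cup_4, cup_5, cup_6 below 0.2 rad/s); the robot touches nothing.
It fails at once if a cup is put on the rack before its drip tray is home (value of joint drip_tray above 0.02 m and contact force between any of cup_1, cup_2, cup_3, cup_4, cup_5, cup_6 and rack above 0.3 N).
It fails at once if a bottle or the tape dispenser is disturbed (distance of any of bottle_1, bottle_2, dispenser from where it was at the start of the episode above 0.03 m).
Of cup_1, cup_2, cup_3, cup_4, cup_5, cup_6 only 5 to 6 are there at a start; the rules pass over those that are not, and their reading is None.
At some moment in a run one of cup_1, cup_2, cup_3, cup_4, cup_5, cup_6 may be knocked a few centimetres aside while the robot is not near it.
It also fails if it takes over 210 s, if anything falls off the work surface, if the arm or the gripper's body presses on something with over 40 N, if the wrist force passes 120 N, or if a joint passes its speed limit or range.

## Working session

There is one attempt and no reset: what is moved stays moved. The work goes in short steps, Python scripts to look and compute and a shell command to move; the robot and the scene stay as the last step left them, time stands still between calls to the robot, and variables do not carry over. Pictures are saved under pics/ and viewed, at most 14 in all, crops included, and the job is handed in when it is done.

```bash
ls; mkdir -p pics; python3 - <<'E'
from rig import r
import cv2
for n in("side","top"):
    c=r.capture(n); cv2.imwrite(f"pics/{n}0.png",c["image"][:,:,::-1]); print(n,c["intrinsics"],c["dist"],c["origin"],c["rotation"])
print(r.state())
E
```

```text
jog.py
pics
rig.py
side [[430.28350684   0.         254.56835203]
 [  0.         430.28350684 190.7237742 ]
 [  0.           0.           1.        ]] [-0.05948243  0.          0.          0.          0.        ] [ 22.07651743 717.08116242 922.2168995 ] [ 0.12971562 -0.28453875  0.87181585 -0.3770261 ]
top [[348.54242539   0.         257.22506388]
 [  0.         348.54242539 194.8271867 ]
 [  0.           0.           1.        ]] [0.00722466 0.         0.         0.         0.        ] [ 422.64748422   10.6197469  1102.60630092] [ 0.0553583  -0.69792957  0.71195377 -0.05432856]
{'clock': 0.1, 'q': array([-1.33348915e+00,  4.94136723e-01,  1.34605425e+00,  2.10377516e-06,
        1.30249833e+00, -9.54934299e-02]), 'qvel': array([ 0.00118258, -0.0014739 , -0.00113929, -0.00128273,  0.00037262,
        0.00112389]), 'joint_efforts': array([ 3.39847953e-03, -8.80246854e+01, -3.82543766e+01,  7.10196979e-02,
        4.81611828e-02, -2.60121038e-05]), 'position': array([ 204.11259306, -590.38593423,  221.39319453]), 'tool_rot': array([-5.47015175e-04,  9.86187283e-01,  1.65633156e-01, -3.78356162e-05]), 'contact_force': array([ 0.13672547,  0.29993327, -0.60464306]), 'ft_torque': array([0.02873886, 0.05062929, 0.00860953]), 'finger_force': 0.0, 'grip_width': 91.25835250031601}
```

View pics/top0.png

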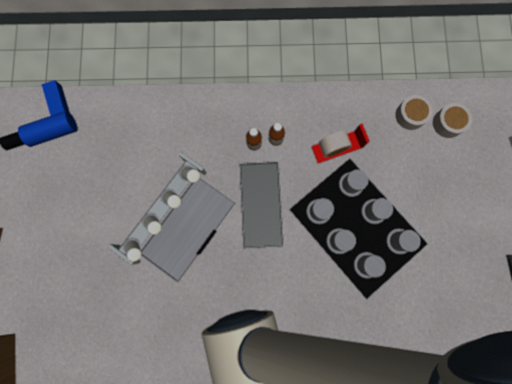

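View pics/side0.png

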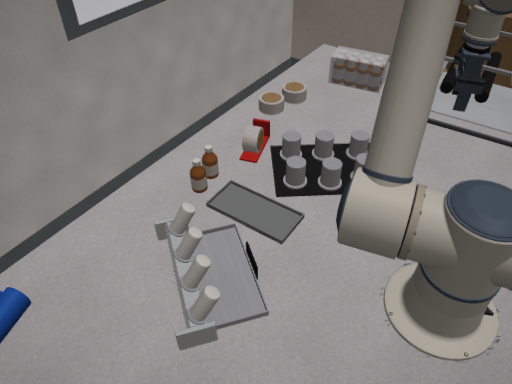

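Top view: rack with four white pegs at about (193,175) to (134,255), with the tray pulled out and its tab at (207,241). Scraping tray is at (261,205). Mat is at (358,228) with six cups, and the bottles (254,138), (277,133) and dispenser (340,144) are above. The side view agrees: pegs (183,220) to (205,303), tab (252,261).

```bash
cat > h.py <<'E'
import numpy as np, cv2
from scipy.spatial.transform import Rotation as R
from rig import r
def q2R(q): return R.from_quat(np.roll(q,-1)).as_matrix()
class Cam:
    def __init__(s,n):
        c=r.capture(n); s.im=c["image"]; s.K=c["intrinsics"]; s.d=np.array(c["dist"]); s.o=np.array(c["origin"]); s.R=q2R(c["rotation"])
        s.hsv=cv2.cvtColor(s.im,cv2.COLOR_RGB2HSV)
    def ray(s,uv):
        p=cv2.undistortPoints(np.array(uv,float).reshape(-1,1,2),s.K,s.d).reshape(-1,2)
        v=np.c_[p,np.ones(len(p))]@s.R.T
        return v/np.linalg.norm(v,axis=1)[:,None]
    def plane(s,uv,z):
        v=s.ray(uv); return s.o+v*((z-s.o[2])/v[:,2])[:,None]
    def proj(s,P):
        return cv2.projectPoints(np.array(P,float).reshape(-1,1,3),cv2.Rodrigues(s.R.T)[0],-s.R.T@s.o,s.K,s.d)[0].reshape(-1,2)
def tri(a,ua,b,ub):
    va=a.ray(ua)[0]; vb=b.ray(ub)[0]
    t=np.linalg.lstsq(np.c_[va,-vb],b.o-a.o,rcond=None)[0]
    pa=a.o+t[0]*va; pb=b.o+t[1]*vb
    return (pa+pb)/2,np.linalg.norm(pa-pb)
def blobs(m,lo,hi):
    n,l,st,c=cv2.connectedComponentsWithStats(m.astype(np.uint8))
    return [(c[i],st[i],l==i) for i in range(1,n) if lo<st[i,4]<hi]
def pose():
    s=r.state(); return s["position"],q2R(s["tool_rot"]),s
E
python3 - <<'E'
from h import *
np.set_printoptions(precision=1,suppress=True)
T,S=Cam("top"),Cam("side")
for c in(T,S): print(c.R)
def show(c,u,v): print((u,v),c.im[v,u],c.hsv[v,u])
print("top: peg,beam,scrape,floor,tab,mat,cup,table")
for p in[(193,174),(183,193),(261,205),(190,220),(207,241),(310,190),(355,181),(200,320-180)]: show(T,*p)
print("side: peg,scrape,mat,cup,tab,beam")
for p in[(188,245),(255,210),(310,160),(292,142),(252,261),(195,330)]: show(S,*p)
a=cv2.resize(T.im[140:300,100:300],None,fx=4,fy=4,interpolation=3)[:600]
cv2.imwrite("pics/ta.png",a[:,:,::-1])
E
```

```text
[[-0.  -1.   0.2]
 [-1.   0.  -0. ]
 [-0.  -0.2 -1. ]]
[[-0.8 -0.4  0.4]
 [-0.6  0.6 -0.6]
 [-0.  -0.7 -0.7]]
top: peg,beam,scrape,floor,tab,mat,cup,table
(193, 174) [181 182 177] [ 36   7 182]
(183, 193) [111 110 112] [135   5 112]
(261, 205) [ 99 101 101] [ 90   5 101]
(190, 220) [119 119 124] [120  10 124]
(207, 241) [1 2 3] [105 170   3]
(310, 190) [125 121 122] [173   8 125]
(355, 181) [121 123 128] [111  14 128]
(200, 140) [141 138 139] [170   5 141]
side: peg,scrape,mat,cup,tab,beam
(188, 245) [125 123 118] [ 21  14 125]
(255, 210) [109 109 109] [  0   0 109]
(310, 160) [26 26 26] [ 0  0 26]
(292, 142) [84 82 82] [ 0  6 84]
(252, 261) [ 8  9 11] [110  70  11]
(195, 330) [146 148 147] [ 75   3 148]
```

View pics/ta.png

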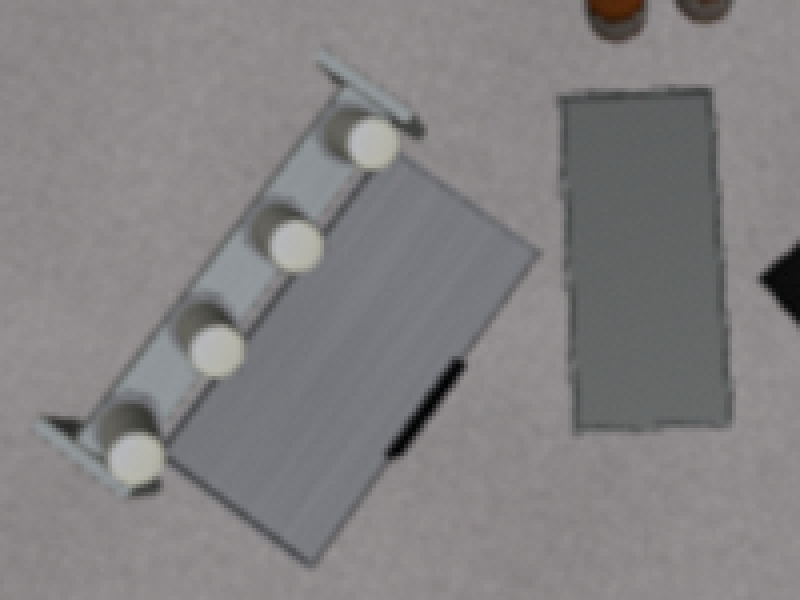

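The crop shows bright tip discs at full-image px (193,176), (174,201), (154,228) and (134,255). The tray tab runs from (197,254) to (215,231) and the scraping tray spans (240,163) to (283,247).

```bash
python3 - <<'E'
from h import *
np.set_printoptions(precision=1,suppress=True)
T,S=Cam("top"),Cam("side")
a=cv2.resize(T.im[150:300,285:435],None,fx=4,fy=4,interpolation=3)
cv2.imwrite("pics/tb.png",a[:,:,::-1])
m=np.zeros(T.im.shape[:2],bool); m[150:290,100:235]=1
V=T.hsv[...,2]
print("tips")
P=[]
for c,st,l in blobs((V>150)&(T.hsv[...,0]<60)&m,20,400):
    p=T.plane(c,135.3)[0]; P.append(p); print(c,st[4],p)
P=np.array(P); print(np.linalg.norm(np.diff(P[:,:2],axis=0),axis=1))
for c,st,l in blobs((V<40)&m,15,400):
    q=cv2.minAreaRect(np.argwhere(l)[:,::-1].astype(np.float32)); print("tab",c,st[4],q,T.plane(c,50))
    print(T.plane(cv2.boxPoints(q),55))
m[:]=0;m[155:255,236:290]=1
for c,st,l in blobs((V<118)&m,1500,9000):
    q=cv2.minAreaRect(np.argwhere(l)[:,::-1].astype(np.float32)); b=T.plane(cv2.boxPoints(q),14); print("scr",b,b.mean(0),np.linalg.norm(np.diff(b,axis=0),axis=1),l.sum())
E
```

```text
tips
[194.2 175.9] 89 [632.1 188.  135.3]
[174.9 201.7] 93 [559.1 241.4 135.3]
[154.9 228.1] 97 [486.5 295.6 135.3]
[134.7 255.2] 103 [413.6 348.9 135.3]
[90.4 90.7 90.2]
tab [205.9 242.1] 71 ((206.020263671875, 241.87161254882812), (2.4412002563476562, 28.596920013427734), 35.53767776489258) [[447.3 167.   50. ]]
[[416.3 193.3  55. ]
 [484.1 144.1  55. ]
 [479.7 138.1  55. ]
 [412.  187.4  55. ]]
scr [[699.5  69.5  14. ]
 [703.9 -61.3  14. ]
 [431.5 -67.2  14. ]
 [427.5  58.7  14. ]] [565.6  -0.1  14. ] [130.9 272.5 126. ] 3406
```

View pics/tb.png

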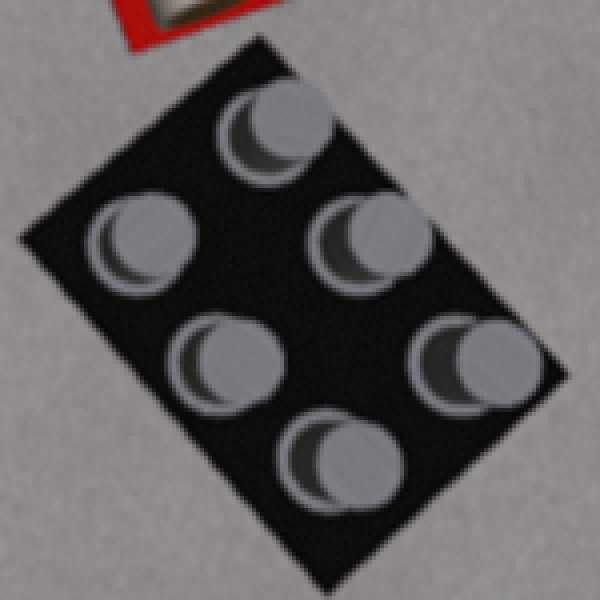

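The mat crop shows six cup bases at full-image px ~(358,181), (323,209), (382,209), (345,241), (410,241) and (375,266), with their rims showing up-left of them. I'll use one constant tool yaw with x along the rack's back and y along the peg row, so a cup can pivot between the pads.

```bash
cat >> h.py <<'E'
MID=np.array([548.6,303.5,0]); BX=np.array([.593,.805,0]); BX/=np.linalg.norm(BX); RY=np.array([-BX[1],BX[0],0])
def cups(T,box=(150,300,285,435),z=84):
    a,b,c,d=box
    g=cv2.resize(cv2.cvtColor(T.im[a:b,c:d],cv2.COLOR_RGB2GRAY),None,fx=4,fy=4,interpolation=cv2.INTER_CUBIC)
    C=cv2.HoughCircles(g,cv2.HOUGH_GRADIENT,1,60,param1=60,param2=14,minRadius=39,maxRadius=47)
    if C is None: return []
    C=C[0]; uv=(C[:,:2]+.5)/4-.5+[c,a]
    return [(u,rr,p) for u,rr,p in zip(uv,C[:,2],T.plane(uv,z))]
def go(target,phi=None):
    p,Rm,s=pose(); d=Rm.T@(np.array(target)-p)
    t=0 if phi is None else -(phi-np.arctan2(Rm[1,0],Rm[0,0]))
    return d.round(1),round(t,3)
E
python3 - <<'E'
from h import *
np.set_printoptions(precision=1,suppress=True)
T=Cam("top")
C=cups(T)
for u,rr,p in C: print(u,rr,p, "nearest",sorted(np.linalg.norm(p-q[2]) for q in C)[1:3], "other rel rack x,y",[((q[2]-p)@BX,(q[2]-p)@-RY) for q in C if 0<np.linalg.norm(q[2]-p)<125])
print(go([412,117,222],.935),np.arctan2(BX[1],BX[0]))
# bystanders
for nm,m in(("orange/red",(T.hsv[...,1]>120)&(T.hsv[...,2]>60)),):
    for c,st,l in blobs(m,15,2000): print(nm,c,st[4],T.plane(c,50))
E
```

```text
[374.8 266.2] 43.1 [ 368.6 -321.5   84. ] nearest [np.float64(111.19754123527697), np.float64(125.50639215993051)] other rel rack x,y [(np.float64(110.30603870171977), np.float64(14.05243760725599))]
[382.5 208. ] 43.1 [ 535.6 -356.3   84. ] nearest [np.float64(114.07018716111389), np.float64(118.82118626093208)] other rel rack x,y [(np.float64(-112.98203594526987), np.float64(-36.79040442991705)), (np.float64(113.51152327336597), np.float64(11.27571208978171))]
[323.  208.2] 42.0 [ 538.3 -181.9   84. ] nearest [np.float64(110.17030019943627), np.float64(116.06937855915648)] other rel rack x,y [(np.float64(-102.73624660539821), np.float64(-39.78389975189349)), (np.float64(-28.51312195305694), np.float64(112.51267713284079))]
[345.  239.8] 43.0 [ 445.3 -241.    84. ] nearest [np.float64(110.17030019943627), np.float64(111.19754123527697)] other rel rack x,y [(np.float64(-110.30603870171977), np.float64(-14.05243760725599)), (np.float64(102.73624660539821), np.float64(39.78389975189349))]
[409.  240.8] 44.1 [ 439.  -425.4   84. ] nearest [np.float64(118.82118626093208), np.float64(125.50639215993051)] other rel rack x,y [(np.float64(112.98203594526987), np.float64(36.79040442991705))]
[352. 183.] 40.5 [ 612.  -271.6   84. ] nearest [np.float64(114.07018716111389), np.float64(116.06937855915648)] other rel rack x,y [(np.float64(-113.51152327336597), np.float64(-11.27571208978171)), (np.float64(28.51312195305694), np.float64(-112.51267713284079))]
(array([ 427.6, -600.9,   -0. ]), np.float64(-0.602)) 0.9358967262091697
orange/red [ 47.2 119.3] 1612 [[842.5 669.5  50. ]]
orange/red [416.6 109.4] 363 [[ 851.  -499.6   50. ]]
orange/red [456.  117.3] 375 [[ 822.2 -620.8   50. ]]
orange/red [363.9 133.4] 87 [[ 775.7 -327.8   50. ]]
orange/red [276.7 133.9] 113 [[779.9 -54.4  50. ]]
orange/red [336.8 148.6] 424 [[ 728.4 -240.4   50. ]]
orange/red [253.8 138.7] 108 [[765.7  17.7  50. ]]
```

```bash
python3 jog.py '0 0 0 -.12;0 0 0 -.12;0 0 0 -.12;0 0 0 -.12;0 0 0 -.122' 0
python3 jog.py '43 -16 0 0;43 -16 0 0;43 -16 0 0;43 -16 0 0;43 -16 0 0'
python3 jog.py '43 -16 0 0;43 -16 0 0;43 -16 0 0;43 -16 0 0;43 -16 0 0'
python3 jog.py '43 -16 0 0;43 -16 0 0;43 -16 0 0;43 -16 0 0;43 -16 0 0'
python3 - <<'E'
from h import *
print(go([412,117,35],.9359),pose()[2]["contact_force"])
E
```

```text
clock: 0.98
position: [204.2, -590.7, 221.9]
tool_rot: [-0.0, 0.892, 0.452, 0.0]
contact_force: [-0.6, 0.0, 0.3]
grip_width: 43.9
finger_force: 0.0
clock: 1.6
position: [267.8, -368.8, 222.0]
tool_rot: [0.0, 0.893, 0.45, 0.0]
contact_force: [-0.1, 0.3, 0.0]
grip_width: 0.4
finger_force: 0.0
clock: 2.22
position: [331.2, -148.5, 222.1]
tool_rot: [0.0, 0.893, 0.45, 0.0]
contact_force: [-0.2, 0.3, -0.2]
grip_width: 0.3
finger_force: 0.0
clock: 2.85
position: [394.6, 72.3, 222.1]
tool_rot: [0.0, 0.893, 0.451, 0.0]
contact_force: [0.8, -0.2, 0.2]
grip_width: 0.5
finger_force: 0.0
(array([ 46.2, -12.6, 187.1]), np.float64(-0.001)) [ 0.83955714 -0.24570055  0.24349912]
```

```bash
python3 jog.py '23 -6.3 20 0;23 -6.3 40 0;0 0 42 0;0 0 42 0;0 0 43 0'
python3 jog.py '15 0 0 0;15 0 0 0;10 0 0 0;10 0 0 0;5 0 0 0'
python3 jog.py '5 0 0 0;5 0 0 0;5 0 0 0;3 0 0 0;3 0 0 0'
python3 - <<'E'
from h import *
p,_,s=pose(); print((p-MID)@BX,(p-MID)@RY,s["contact_force"]@BX)
E
```

```text
clock: 3.48
position: [411.8, 115.4, 33.9]
tool_rot: [0.0, 0.893, 0.451, 0.001]
contact_force: [1.0, -0.1, -0.3]
grip_width: 0.4
finger_force: 0.0
clock: 4.1
position: [444.6, 160.0, 35.5]
tool_rot: [0.0, 0.893, 0.451, 0.0]
contact_force: [-1.2, -2.5, 2.0]
grip_width: 0.6
finger_force: 1.1
clock: 4.72
position: [456.6, 176.5, 34.9]
tool_rot: [-0.0, 0.893, 0.451, -0.0]
contact_force: [-1.3, -1.9, 0.6]
grip_width: 0.7
finger_force: 1.1
-156.86759029486004 -1.2269974841059674 -2.3457791154947296
```

```bash
python3 jog.py '4 0 0 0;3 0 0 0;3 0 0 0;2 0 0 0;0 0 0 0'
python3 jog.py '2 0 0 0;2 0 0 0;1 0 0 0;1 0 0 0;0 0 0 0'
python3 jog.py '2 0 0 0;1 0 0 0;1 0 0 0;1 0 0 0;0 0 0 0'
python3 - <<'E'
from h import *
p,_,s=pose(); print((p-MID)@BX,(p-MID)@RY,s["contact_force"]@BX)
T=Cam("top"); m=np.zeros(T.im.shape[:2],bool); m[150:290,100:235]=1
for c,st,l in blobs((T.hsv[...,2]<40)&m,15,400):
    q=T.plane(c,50)[0]; print(c,st[4],(q-MID)@BX,(q-MID)@RY)
E
```

```text
clock: 5.35
position: [464.0, 186.2, 34.9]
tool_rot: [0.0, 0.893, 0.451, 0.0]
contact_force: [0.4, 0.0, -0.5]
grip_width: 0.6
finger_force: 0.0
clock: 5.98
position: [465.4, 188.4, 35.0]
tool_rot: [0.001, 0.893, 0.451, -0.002]
contact_force: [-6.0, -31.6, 16.3]
grip_width: 0.6
finger_force: 14.7
clock: 6.6
position: [465.4, 188.7, 35.0]
tool_rot: [0.002, 0.892, 0.451, -0.006]
contact_force: [-15.2, -75.5, 40.9]
grip_width: 0.5
finger_force: 34.8
-141.81550991230478 -1.0711019022529087 -69.7994012439633
[209.33333333 215.9957265 ] 234 -131.81248345472852 -68.36233836395424
[175.2972973  255.13513514] 37 -118.50819206288577 84.00424052813824
[180.84027778 285.125     ] 144 -184.51142262511397 143.6109104640691
```

```bash
python3 jog.py '-10 0 0 0;-20 0 -20 0;0 0 -55 0;0 0 -55 0;0 0 -55 0' 91
python3 - <<'E'
from h import *
np.set_printoptions(precision=1,suppress=True)
T=Cam("top")
for u,rr,p in cups(T): print(u,rr,p,go([p[0],p[1],222],.9359))
cv2.imwrite("pics/t2.png",T.im[:,:,::-1])
E
```

```text
clock: 7.28
position: [452.4, 170.8, 222.0]
tool_rot: [-0.0, 0.893, 0.451, 0.0]
contact_force: [0.5, -0.1, -0.1]
grip_width: 47.5
finger_force: 0.0
[374.5 266. ] 44.2 [ 369.3 -320.8   84. ] (array([-447.1,  223.4,    4.4]), np.float64(-0.001))
[382.2 208. ] 41.9 [ 535.6 -355.5   84. ] (array([-376.3,  377.8,    5.9]), np.float64(-0.001))
[344.8 240.5] 43.1 [ 443.2 -240.2   84. ] (array([-338.3,  235. ,    5.3]), np.float64(-0.001))
[323.5 208.2] 42.0 [ 538.3 -183.4   84. ] (array([-236.2,  277.7,    6.3]), np.float64(-0.001))
[409.5 240.5] 43.1 [ 439.6 -426.9   84. ] (array([-490.7,  343. ,    4.8]), np.float64(-0.001))
[358.  178.8] 41.9 [ 624.5 -290.2   84. ] (array([-270.9,  410.5,    6.8]), np.float64(-0.001))
```

View pics/t2.png

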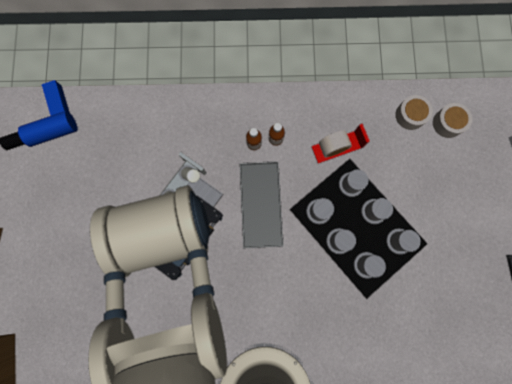

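The tray moved home: the front edge is gone from its old position, and the force rose at the stop. The six cups stand at px (323,210), (345,241), (375,266), (409,241), (378,209) and (354,182). Picking the cup at (538,-183) first.

```bash
python3 jog.py '-30 35 0 0;-30 35 0 0;-30 35 0 0;-30 35 0 0;-30 35 0 0'
python3 jog.py '-30 35 0 0;-30 35 0 0;-26 33 0 0;0 0 0 0;0 0 0 0'
python3 - <<'E'
from h import *
print(go([538.3,-182.6,53],.9359))
E
```

```text
clock: 7.95
position: [504.6, -55.3, 220.0]
tool_rot: [0.0, 0.893, 0.451, 0.0]
contact_force: [0.5, 0.2, 0.6]
grip_width: 91.1
finger_force: 0.0
clock: 8.57
position: [535.7, -183.9, 219.7]
tool_rot: [-0.0, 0.893, 0.45, -0.0]
contact_force: [-0.1, 0.3, -0.3]
grip_width: 90.9
finger_force: 0.0
(array([  2.6,   1.4, 166.7]), np.float64(-0.001))
```

```bash
python3 jog.py '2.6 1.4 45 0;0 0 45 0;0 0 45 0;0 0 32 0;0 0 0 0'
python3 jog.py '0 0 0 0;0 0 0 0;0 0 0 0;0 0 0 0;0 0 0 0' 0
python3 jog.py '0 0 -20 0;0 0 -40 0;0 0 -40 0;0 0 0 0;0 0 0 0'
python3 - <<'E'
from h import *
for i in range(3):
    T=Cam("top"); print(pose()[2]["contact_force"])
p,_,_=pose(); print(p)
E
```

```text
clock: 9.2
position: [537.2, -181.3, 51.4]
tool_rot: [-0.002, 0.892, 0.451, -0.001]
contact_force: [0.1, 0.1, -0.1]
grip_width: 91.1
finger_force: 0.0
clock: 9.82
position: [538.6, -182.9, 53.8]
tool_rot: [0.0, 0.893, 0.451, 0.0]
contact_force: [-2.2, 4.1, 10.8]
grip_width: 61.5
finger_force: 30.0
clock: 10.45
position: [538.0, -182.8, 152.3]
tool_rot: [-0.0, 0.893, 0.451, -0.0]
contact_force: [-0.4, -0.1, -3.7]
grip_width: 61.9
finger_force: 30.0
[ 0.67090845  0.17756673 -3.75316446]
[ 0.26400678  0.69222941 -2.96587425]
[-0.29233693  0.40862146 -3.20867855]
[ 537.8412827  -182.68637635  151.65898561]
```

3.3 N, so this cup holds clay. It goes to the far end of the scraping tray.

```bash
python3 jog.py '40 -7 0 0;41 -7 0 0;41 -7 0 0;41 -7 0 0;40 -7.5 0 0'
python3 jog.py '0 0 30 0;0 0 40 0;0 0 20 0;0 0 5 0;0 0 0 0'
python3 - <<'E'
from h import *
print(pose()[0],go([630,2,53.8],.9359))
E
```

```text
clock: 11.22
position: [630.6, 2.8, 151.8]
tool_rot: [-0.0, 0.893, 0.451, -0.001]
contact_force: [1.0, -1.5, -3.8]
grip_width: 61.4
finger_force: 30.0
clock: 11.85
position: [630.6, 1.4, 57.8]
tool_rot: [-0.0, 0.893, 0.451, -0.0]
contact_force: [0.2, -0.6, -3.1]
grip_width: 61.6
finger_force: 30.0
[630.5543054    1.37543317  57.80329712] (array([ 0.2, -0.8,  4. ]), np.float64(-0.001))
```

```bash
python3 jog.py '0 0 4 0;0 0 0 0' 
python3 jog.py '0 0 0 0;0 0 0 0;0 0 0 0;0 0 -40 0;0 0 -60 0' 91
python3 jog.py '-45 -1 -20 0;-50 -1 0 0;-50 -1 0 0;-55 -1 0 0;-55 -1 0 0'
python3 jog.py '-50.6 -1 0 0;0 0 0 0;0 0 0 0'
python3 - <<'E'
from h import *
print(go([444.2,-240.6,53],.9359))
S=Cam("side");cv2.imwrite("pics/s3.png",S.im[:,:,::-1])
E
```

```text
clock: 12.1
position: [630.8, 1.4, 54.3]
tool_rot: [0.0, 0.893, 0.451, 0.0]
contact_force: [0.8, -0.1, -3.2]
grip_width: 61.6
finger_force: 30.0
clock: 12.72
position: [629.5, 1.5, 153.7]
tool_rot: [-0.001, 0.893, 0.451, -0.001]
contact_force: [-0.0, -0.1, -0.2]
grip_width: 91.0
finger_force: 0.0
clock: 13.35
position: [474.0, -201.9, 174.2]
tool_rot: [0.0, 0.893, 0.451, 0.0]
contact_force: [1.2, 0.0, 0.4]
grip_width: 90.9
finger_force: 0.0
clock: 13.72
position: [444.4, -240.8, 174.1]
tool_rot: [0.0, 0.893, 0.45, 0.0]
contact_force: [-0.2, -0.7, -1.3]
grip_width: 90.6
finger_force: 0.0
(array([ -0. ,  -0.3, 121.1]), np.float64(-0.002))
```

View pics/s3.png

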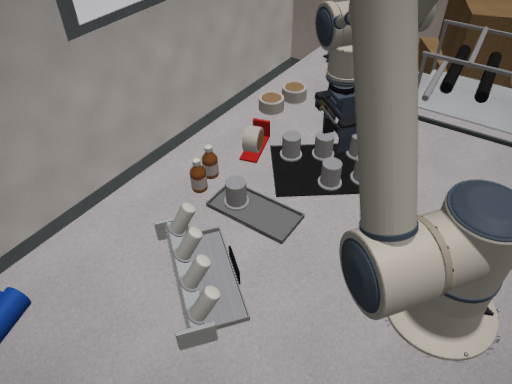

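The side view shows the clay cup upright in the scraping tray at (236,192) and the drip tray home, with its tab at (235,265). Cup B is next; its weight decides where it goes.

```bash
python3 jog.py '0 0 45 0;0 0 45 0;0 0 31 0;0 0 0 0'
python3 jog.py '0 0 0 0;0 0 0 0;0 0 0 0;0 0 0 0;0 0 0 0' 0
python3 jog.py '0 0 -20 0;0 0 -50 0;0 0 -60 0;0 0 0 0;0 0 0 0'
python3 - <<'E'
from h import *
f=[]
for i in range(4):
    T=Cam("top"); f.append(pose()[2]["contact_force"][2])
p,_,_=pose(); print(p,f)
for k in range(4):
    root=MID+RY*90*(k-1.5); print(k,root)
E
```

```text
clock: 14.28
position: [443.8, -239.3, 51.4]
tool_rot: [-0.002, 0.892, 0.451, -0.001]
contact_force: [0.0, -0.0, -0.7]
grip_width: 91.2
finger_force: 0.0
clock: 14.9
position: [444.6, -241.1, 53.8]
tool_rot: [0.001, 0.893, 0.451, 0.0]
contact_force: [-0.9, 1.9, 11.5]
grip_width: 62.6
finger_force: 30.0
clock: 15.52
position: [443.9, -240.7, 182.8]
tool_rot: [0.0, 0.893, 0.451, 0.0]
contact_force: [-0.6, 0.4, -1.6]
grip_width: 62.3
finger_force: 30.0
[ 443.64572422 -240.49292797  181.78616196] [np.float64(-1.284217628529838), np.float64(-2.5661489602789223), np.float64(-0.5679350940888226), np.float64(-2.2164033124375777)]
0 [657.29271836 223.43194784   0.        ]
1 [584.83090612 276.81064928   0.        ]
2 [512.36909388 330.18935072   0.        ]
3 [439.90728164 383.56805216   0.        ]
```

About 1.6 N, so this cup is empty. It goes to the first peg (tip at 632,188).

```bash
python3 jog.py '46.4 -10.2 -15 0;46.4 -10.2 -15 0;46.4 -10.2 0 0;46.4 -10.2 0 0;46.4 -10.2 0 0'
python3 jog.py '46.4 -10.2 0 0;46.4 -10.2 0 0;46.4 -10.2 0 0;46.4 -10.2 0 0;46.4 -10.2 0 0'
python3 jog.py '0 0 0 0;0 0 0 0'
python3 - <<'E'
from h import *
print(pose()[0],go([636.5,194,175],.9359))
S=Cam("side");cv2.imwrite("pics/s4.png",cv2.resize(S.im[120:370,120:350],None,fx=2.4,fy=2.4,interpolation=3)[:,:,::-1])
E
```

```text
clock: 16.35
position: [541.1, -22.4, 212.0]
tool_rot: [-0.0, 0.893, 0.451, -0.001]
contact_force: [0.2, -0.5, -1.4]
grip_width: 62.3
finger_force: 30.0
clock: 16.98
position: [637.9, 194.5, 211.6]
tool_rot: [-0.0, 0.893, 0.451, -0.001]
contact_force: [0.4, -0.9, -1.0]
grip_width: 62.3
finger_force: 30.0
clock: 17.23
position: [637.2, 192.7, 211.8]
tool_rot: [-0.0, 0.893, 0.451, -0.001]
contact_force: [0.4, -0.4, -1.2]
grip_width: 62.4
finger_force: 30.0
[637.2008489  192.73538231 211.78031363] (array([ 0.7, -1.3, 36.8]), np.float64(-0.001))
```

View pics/s4.png

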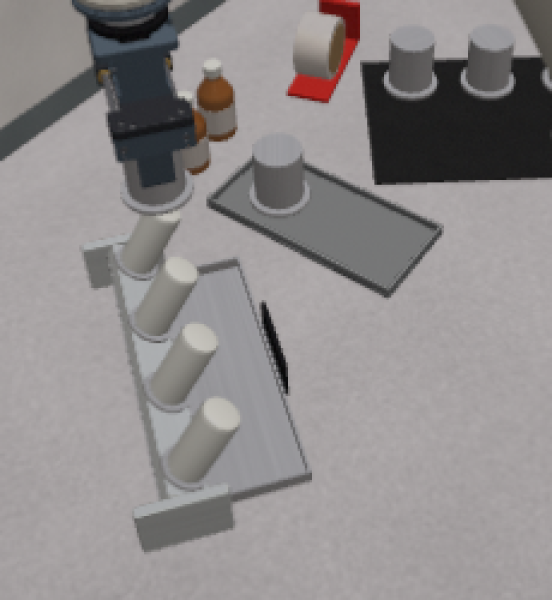

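The cup hangs upright above the end peg, its rim at crop (157,190) just over the tip at (165,215). Lowering slowly and watching the force.

```bash
python3 jog.py '0.7 -1.3 10 0;0 0 10 0;0 0 8 0;0 0 5 0;0 0 3 0'
python3 jog.py '1 0 4 0;0.5 0 4 0;0.5 0 3 0;0 0 0 0'
python3 jog.py '0 0 4 0;0 0 3 0;-.5 0 3 0;-.5 0 3 0;0 0 0 0'
python3 - <<'E'
from h import *
p,_,s=pose(); print((p-MID)@BX,(p-MID)@RY,p[2],s["contact_force"]@BX,s["contact_force"][2])
E
```

```text
clock: 17.9
position: [637.1, 194.3, 176.6]
tool_rot: [-0.0, 0.893, 0.451, -0.0]
contact_force: [-0.4, 0.2, -2.1]
grip_width: 62.0
finger_force: 30.0
clock: 18.4
position: [638.2, 195.9, 165.7]
tool_rot: [-0.0, 0.893, 0.451, -0.0]
contact_force: [-0.1, -0.6, -1.5]
grip_width: 62.1
finger_force: 30.0
clock: 19.02
position: [638.2, 195.7, 153.0]
tool_rot: [-0.0, 0.893, 0.451, 0.001]
contact_force: [2.8, 5.9, -1.4]
grip_width: 62.1
finger_force: 30.0
-33.6733139942829 -136.08503706658558 152.958895323395 6.452223172761939 -1.4388041877278879
```

```bash
python3 jog.py '-.5 0 3 0;-.5 0 3 0;-.5 0 3 0;-.5 0 3 0;0 0 0 0'
python3 jog.py '-.5 0 3 0;-.5 0 3 0;0 0 3 0;0 0 3 0;0 0 0 0'
python3 - <<'E'
from h import *
p,_,s=pose(); print((p-MID)@BX,(p-MID)@RY,p[2],s["contact_force"]@BX,s["contact_force"][2])
S=Cam("side");cv2.imwrite("pics/s5.png",cv2.resize(S.im[120:340,140:300],None,fx=2.5,fy=2.5,interpolation=3)[:,:,::-1])
E
```

```text
clock: 19.65
position: [636.9, 193.9, 140.9]
tool_rot: [-0.0, 0.893, 0.451, 0.001]
contact_force: [2.5, 5.4, -0.7]
grip_width: 62.5
finger_force: 30.0
clock: 20.27
position: [636.3, 193.1, 128.9]
tool_rot: [-0.0, 0.893, 0.451, 0.001]
contact_force: [2.3, 5.9, -0.0]
grip_width: 62.3
finger_force: 30.0
-36.842946372786315 -136.07732961801048 128.91681324659416 6.128613087504283 -0.012794166903750126
```

View pics/s5.png

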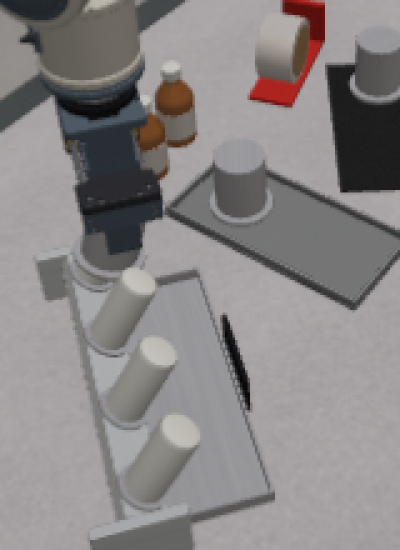

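The cup is on the peg and tilting into line (rim at crop (108,260)). Pushing on until it seats.

```bash
python3 jog.py '0 0 3 0;0 0 3 0;0 0 3 0;0 0 2 0;0 0 0 0'
python3 jog.py '0 0 2 0;0 0 2 0;0 0 1 0;0 0 0 0'
python3 - <<'E'
from h import *
p,_,s=pose(); print((p-MID)@BX,p[2],s["contact_force"]@BX,s["contact_force"][2])
E
```

```text
clock: 20.95
position: [636.1, 193.2, 119.8]
tool_rot: [-0.0, 0.893, 0.451, 0.001]
contact_force: [-9.7, 4.4, 28.2]
grip_width: 62.2
finger_force: 30.1
clock: 21.45
position: [635.5, 193.6, 115.9]
tool_rot: [-0.0, 0.893, 0.451, 0.001]
contact_force: [-19.3, 5.9, 44.5]
grip_width: 62.5
finger_force: 30.2
-36.97646001256776 115.92328052664878 -6.708719333615927 44.54899191984917
```

```bash
python3 jog.py '0 0 0 0;0 0 0 0;0 0 0 0' 76
python3 jog.py '0 0 -20 0;0 0 -30 0;0 0 -40 0;0 0 -20 0;0 0 0 0'
python3 jog.py '-40 6 0 0;-48 8 0 0;-48 8 0 0;-48 8 0 0;-48 8 0 0' 91
python3 jog.py '-48 8 0 0;-48 8 0 0;-48 8 0 0;-48 8 0 0;-48 8 0 0'
python3 jog.py '-48 8 0 0;-48 4 0 0;-4 0 0 0;0 0 0 0;0 0 0 0'
python3 - <<'E'
from h import *
print(pose()[0],go([369,-321.2,53],.9359))
S=Cam("side");cv2.imwrite("pics/s6.png",cv2.resize(S.im[120:340,140:400],None,fx=2.5,fy=2.5,interpolation=3)[:,:,::-1])
E
```

```text
clock: 21.82
position: [635.7, 192.4, 112.4]
tool_rot: [-0.0, 0.893, 0.451, -0.0]
contact_force: [-0.7, 0.5, -0.7]
grip_width: 76.1
finger_force: 0.2
clock: 22.45
position: [636.7, 192.7, 224.1]
tool_rot: [0.0, 0.893, 0.451, 0.001]
contact_force: [0.1, 0.5, -0.6]
grip_width: 75.9
finger_force: 0.0
clock: 23.08
position: [527.2, -17.8, 221.6]
tool_rot: [-0.0, 0.893, 0.451, -0.001]
contact_force: [0.1, -0.5, 0.1]
grip_width: 91.0
finger_force: 0.0
clock: 23.7
position: [416.9, -234.4, 221.7]
tool_rot: [-0.001, 0.893, 0.451, -0.0]
contact_force: [1.0, 0.3, 0.7]
grip_width: 90.8
finger_force: 0.0
clock: 24.32
position: [368.9, -319.9, 222.5]
tool_rot: [-0.0, 0.893, 0.451, -0.0]
contact_force: [-0.7, -0.2, 0.9]
grip_width: 90.8
finger_force: 0.0
[ 368.88113407 -319.9355692   222.49190202] (array([ -1. ,   1. , 169.5]), np.float64(-0.0))
```

View pics/s6.png

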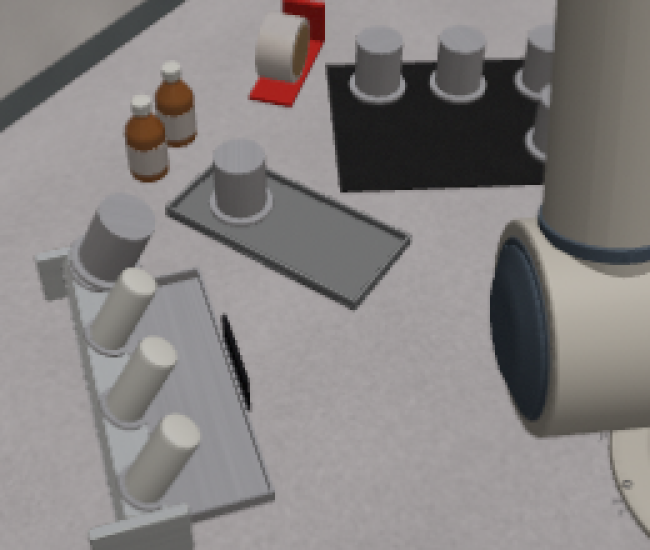

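The first cup is seated on its peg at crop (115,240), and the mat cups are where they were. Picking cup C.

```bash
python3 jog.py '-.5 .5 45 0;0 0 45 0;0 0 45 0;0 0 34 0;0 0 0 0'
python3 jog.py '0 0 0 0;0 0 0 0;0 0 0 0;0 0 0 0;0 0 0 0' 0
python3 jog.py '0 0 -20 0;0 0 -50 0;0 0 -50 0;0 0 -40 0;0 0 0 0'
python3 - <<'E'
from h import *
f=[]
for i in range(6):
    T=Cam("top"); f.append(pose()[2]["contact_force"][2])
p,_,_=pose(); print(p,np.mean(f))
for n,t in(("near",[501,-2]),("tip1",[559.1+4.4,241.4+6])): print(n,go(t+[p[2]]))
E
```

```text
clock: 25.0
position: [368.2, -320.0, 52.4]
tool_rot: [-0.002, 0.892, 0.451, -0.001]
contact_force: [0.8, -0.4, 0.6]
grip_width: 90.9
finger_force: 0.0
clock: 25.62
position: [369.0, -321.9, 54.8]
tool_rot: [0.001, 0.893, 0.451, 0.0]
contact_force: [-1.5, 1.7, 12.3]
grip_width: 61.8
finger_force: 30.0
clock: 26.25
position: [369.7, -322.7, 216.9]
tool_rot: [0.003, 0.893, 0.451, 0.001]
contact_force: [-0.0, 0.0, -1.7]
grip_width: 61.4
finger_force: 30.0
[ 368.27147092 -321.13847646  212.82372991] -2.0558164081991466
near (array([ 3.356e+02, -8.280e+01,  3.000e-01]), 0)
tip1 (array([ 573.3, -180.7,    0.6]), 0)
```

```bash
python3 jog.py '0 0 0 0;0 0 0 0;0 0 0 0' 
python3 - <<'E'
from h import *
f=[]
for i in range(16):
    T=r.capture("top"); f.append(r.state()["contact_force"][2])
print(np.mean(f),np.std(f))
E
```

```text
clock: 26.92
position: [368.7, -321.6, 213.8]
tool_rot: [-0.0, 0.893, 0.451, -0.0]
contact_force: [-0.3, 1.0, -1.9]
grip_width: 61.5
finger_force: 30.0
-1.671772178590912 0.4704502260813912
```

```bash
python3 jog.py '40 -30 0 0;40 -30 0 0;42 -30 0 0;44 -30 0 0;44 -30 0 0'
python3 jog.py '44 -30 0 0;44 -.7 0 0;46 0 0 0;46 0 0 0;46 0 0 0'
python3 jog.py '46 0 0 0;46 0 0 0;45 0 0 0;0 0 0 0;0 0 0 0'
python3 - <<'E'
from h import *
print(pose()[0],go([563.5,247.4,175],.9359))
E
```

```text
clock: 28.35
position: [372.7, -62.1, 214.1]
tool_rot: [0.0, 0.893, 0.45, 0.0]
contact_force: [0.6, 0.2, -2.0]
grip_width: 61.7
finger_force: 30.0
clock: 28.98
position: [483.1, 138.0, 214.0]
tool_rot: [0.0, 0.893, 0.451, 0.0]
contact_force: [0.5, -0.7, -1.6]
grip_width: 61.7
finger_force: 30.0
clock: 29.6
position: [563.2, 246.5, 213.5]
tool_rot: [-0.0, 0.893, 0.451, -0.001]
contact_force: [-0.3, 0.6, -2.7]
grip_width: 61.5
finger_force: 30.0
[563.19577983 246.48397693 213.53067259] (array([ 1. , -0.3, 38.5]), np.float64(-0.001))
```

```bash
python3 jog.py '1 -2 10 0;0 0 10 0;0 0 8 0;0 0 6 0;0 0 4 0'
python3 jog.py '1 0 4 0;.5 0 4 0;.5 0 3 0;0 0 4 0;0 0 3 0'
python3 jog.py '-.5 0 4 0;-.5 0 4 0;-.5 0 3 0;-.5 0 3 0;0 0 0 0'
python3 - <<'E'
from h import *
p,_,s=pose(); print((p-MID)@BX,(p-MID)@RY,p[2],s["contact_force"]@BX,s["contact_force"]@RY,s["contact_force"][2])
E
```

```text
clock: 30.22
position: [562.6, 248.6, 175.5]
tool_rot: [-0.0, 0.893, 0.451, -0.0]
contact_force: [0.9, -0.4, -1.6]
grip_width: 61.6
finger_force: 30.0
clock: 30.85
position: [563.9, 250.4, 157.7]
tool_rot: [-0.0, 0.893, 0.451, 0.0]
contact_force: [1.6, 0.7, 0.3]
grip_width: 61.7
finger_force: 30.0
clock: 31.48
position: [562.8, 248.6, 144.3]
tool_rot: [0.0, 0.893, 0.451, 0.0]
contact_force: [-0.1, -1.3, 4.7]
grip_width: 61.4
finger_force: 30.0
-35.74424715932533 -44.016598717707836 144.33400604691298 -1.1369772092889412 -0.6651259444502148 4.6730885903231485
```

```bash
python3 jog.py '-.5 0 3 0;-.5 0 3 0;-.5 0 3 0;0 0 3 0;0 0 0 0'
python3 jog.py '0 0 3 0;0 0 3 0;0 0 3 0;0 0 2 0;0 0 0 0'
python3 - <<'E'
from h import *
p,_,s=pose(); print((p-MID)@BX,(p-MID)@RY,p[2],s["contact_force"]@BX,s["contact_force"]@RY,s["contact_force"][2])
E
```

```text
clock: 32.1
position: [562.2, 247.9, 131.9]
tool_rot: [-0.0, 0.893, 0.451, 0.001]
contact_force: [3.6, 3.8, -2.5]
grip_width: 61.5
finger_force: 30.0
clock: 32.72
position: [561.9, 247.5, 120.7]
tool_rot: [-0.0, 0.893, 0.451, 0.0]
contact_force: [4.1, 3.2, -0.6]
grip_width: 61.1
finger_force: 30.0
-37.149121047974525 -43.910042727814684 120.68492840296655 4.996501517922052 -1.4327745614036815 -0.6475744839227525
```

```bash
python3 jog.py '0 0 2 0;0 0 2 0;0 0 2 0;0 0 1 0;0 0 0 0'
python3 jog.py '0 0 1 0;0 0 1 0;0 0 1 0;0 0 0 0'
python3 - <<'E'
from h import *
p,_,s=pose(); print((p-MID)@BX,(p-MID)@RY,p[2],s["contact_force"]@BX,s["contact_force"]@RY,s["contact_force"][2])
E
```

```text
clock: 33.35
position: [561.9, 247.6, 114.7]
tool_rot: [0.0, 0.893, 0.451, 0.0]
contact_force: [-2.0, 1.3, 17.2]
grip_width: 61.3
finger_force: 30.0
clock: 33.85
position: [562.2, 248.1, 112.5]
tool_rot: [-0.0, 0.893, 0.451, 0.001]
contact_force: [-4.3, 4.1, 26.5]
grip_width: 61.1
finger_force: 30.0
-36.518059452125065 -43.814336719588425 112.49954295927986 0.7303618068879323 5.85635966946641 26.54368482889002
```

```bash
python3 jog.py '0 0 0 0;0 0 0 0;0 0 0 0' 74
python3 jog.py '0 0 -20 0;0 0 -30 0;0 0 -40 0;0 0 -20 0;0 0 0 0'
python3 - <<'E'
from h import *
np.set_printoptions(precision=1,suppress=True)
T=Cam("top"); print(pose()[0])
for u,rr,p in cups(T): print(u,rr,p,go([p[0],p[1],222],.9359))
E
```

```text
clock: 34.22
position: [561.3, 247.2, 110.4]
tool_rot: [-0.0, 0.893, 0.451, -0.001]
contact_force: [0.6, 0.1, 1.4]
grip_width: 73.7
finger_force: 0.0
clock: 34.85
position: [562.3, 247.6, 222.0]
tool_rot: [0.0, 0.893, 0.451, 0.001]
contact_force: [0.2, 0.1, -0.7]
grip_width: 74.1
finger_force: 0.0
[561.7 247.4 220.7]
[409.8 240.2] 44.1 [ 440.3 -427.7   84. ] (array([-615.2,  303.4,   -1.3]), np.float64(-0.001))
[382.8 208. ] 43.1 [ 535.6 -357.    84. ] (array([-501.8,  338. ,   -1.3]), np.float64(-0.001))
[358.  179.2] 41.9 [ 623.  -290.1   84. ] (array([-396. ,  368.6,   -1.3]), np.float64(-0.001))
```

```bash
python3 jog.py '-33 31 0 0;-33 31 0 0;-33 31 0 0;-33 31 0 0;-33 31 0 0' 91
python3 jog.py '-33 31 0 0;-33 31 0 0;-33 31 0 0;-33 31 0 0;-33 31 0 0'
python3 jog.py '-33 30 0 0;-33 29 0 0;0 0 0 0;0 0 0 0'
python3 - <<'E'
from h import *
print(pose()[0],go([623.9,-290.1,54],.9359))
E
```

```text
clock: 35.52
position: [587.7, 21.2, 219.3]
tool_rot: [-0.001, 0.893, 0.451, -0.001]
contact_force: [-0.0, 0.6, -0.3]
grip_width: 90.9
finger_force: 0.0
clock: 36.15
position: [614.5, -203.4, 219.1]
tool_rot: [-0.001, 0.893, 0.451, -0.001]
contact_force: [1.4, -0.4, -0.5]
grip_width: 90.8
finger_force: 0.0
clock: 36.65
position: [622.8, -289.7, 219.4]
tool_rot: [-0.001, 0.893, 0.45, -0.001]
contact_force: [0.1, 0.4, 0.2]
grip_width: 90.8
finger_force: 0.0
[ 622.77809446 -289.69945758  219.40036265] (array([  0.4,   1.6, 165.4]), np.float64(-0.001))
```

```bash
python3 jog.py '.4 1 45 0;0 0 45 0;0 0 45 0;0 0 30 0;0 0 0 0'
python3 jog.py '0 0 0 0;0 0 0 0;0 0 0 0;0 0 0 0;0 0 0 0' 0
python3 jog.py '0 0 -20 0;0 0 -50 0;0 0 -50 0;0 0 -40 0;0 0 0 0'
python3 jog.py '0 0 0 0;0 0 0 0'
python3 - <<'E'
from h import *
f=[]
for i in range(10):
    T=r.capture("top"); f.append(r.state()["contact_force"][2])
p,_,_=pose(); print(p,np.mean(f))
for n,t in(("near",[501,-2]),("tip2",[486.5+4.4,295.6+6])): print(n,go(t+[p[2]]))
E
```

```text
clock: 37.28
position: [622.9, -288.4, 53.5]
tool_rot: [-0.002, 0.892, 0.451, -0.001]
contact_force: [0.9, 0.8, 0.3]
grip_width: 91.1
finger_force: 0.0
clock: 37.9
position: [624.5, -290.5, 56.7]
tool_rot: [0.0, 0.893, 0.451, 0.0]
contact_force: [-2.2, 3.2, 7.9]
grip_width: 60.7
finger_force: 30.0
clock: 38.52
position: [626.0, -291.5, 221.1]
tool_rot: [0.003, 0.893, 0.451, 0.002]
contact_force: [0.5, -0.3, -2.9]
grip_width: 60.7
finger_force: 30.0
clock: 38.78
position: [623.9, -290.2, 214.8]
tool_rot: [-0.001, 0.893, 0.451, -0.001]
contact_force: [0.8, -1.0, -1.3]
grip_width: 60.6
finger_force: 30.0
[ 624.4249363  -290.53272289  215.8504053 ] -1.576891002950201
near (array([ 158.8, -270.7,    0. ]), 0)
tip2 (array([ 397.1, -459.1,    0. ]), 0)
```

```bash
python3 jog.py '22 -40 0 0;25 -46 0 0;25 -46 0 0;25 -46 0 0;25 -46 0 0'
python3 jog.py '25 -46 0 0;25 -46 0 0;25 -46 0 0;25 -46 0 0;28 -46 0 0'
python3 jog.py '45 -7 0 0;45 0 0 0;40 0 0 0;17 0 0 0;0 0 0 0'
python3 - <<'E'
from h import *
t=np.array([486.5,295.6,177])+7.5*BX+2*RY
print(pose()[0],go(t,.9359))
E
```

```text
clock: 39.9
position: [515.9, -58.0, 216.1]
tool_rot: [0.0, 0.893, 0.45, 0.0]
contact_force: [0.7, 1.3, -0.5]
grip_width: 60.6
finger_force: 30.0
clock: 40.52
position: [407.0, 181.6, 216.3]
tool_rot: [0.0, 0.893, 0.45, 0.0]
contact_force: [1.4, -0.0, -1.1]
grip_width: 60.7
finger_force: 30.0
clock: 41.15
position: [489.8, 303.3, 215.7]
tool_rot: [0.0, 0.893, 0.451, 0.0]
contact_force: [-0.2, 0.4, -2.0]
grip_width: 61.1
finger_force: 30.0
[489.7682107  303.33433121 215.68264961] (array([-0.7, -0. , 38.7]), np.float64(-0.0))
```

```bash
python3 jog.py '-.5 0 10 0;0 0 10 0;0 0 8 0;0 0 6 0;0 0 4 0'
python3 jog.py '1 0 4 0;.5 0 4 0;.5 0 3 0;0 0 4 0;0 0 3 0'
python3 jog.py '-.5 0 4 0;-.5 0 4 0;-.5 0 3 0;-.5 0 3 0;0 0 0 0'
python3 - <<'E'
from h import *
p,_,s=pose(); print((p-MID)@BX,(p-MID)@RY,p[2],s["contact_force"]@BX,s["contact_force"]@RY,s["contact_force"][2])
E
```

```text
clock: 41.78
position: [489.0, 302.2, 177.5]
tool_rot: [-0.0, 0.893, 0.451, -0.0]
contact_force: [0.0, -0.0, -1.2]
grip_width: 60.9
finger_force: 30.0
clock: 42.4
position: [490.8, 304.1, 160.0]
tool_rot: [-0.0, 0.893, 0.451, 0.001]
contact_force: [1.8, 0.8, 2.8]
grip_width: 60.9
finger_force: 30.0
clock: 43.02
position: [489.0, 301.6, 145.5]
tool_rot: [0.0, 0.893, 0.451, -0.0]
contact_force: [3.7, -4.5, -3.3]
grip_width: 60.5
finger_force: 30.0
-36.84077842368604 46.859592426824875 145.4939871889399 -1.4554668569831002 -5.65672566785672 -3.320531470627367
```

```bash
python3 jog.py '-.5 1 3 0;-.5 .5 3 0;-.5 0 3 0;0 0 3 0;0 0 0 0'
python3 jog.py '0 0 3 0;0 0 3 0;0 0 3 0;0 0 2 0;0 0 0 0'
python3 jog.py '0 0 2 0;0 0 2 0;0 0 2 0;0 0 1 0;0 0 0 0'
python3 - <<'E'
from h import *
p,_,s=pose(); print((p-MID)@BX,(p-MID)@RY,p[2],s["contact_force"]@BX,s["contact_force"]@RY,s["contact_force"][2])
E
```

```text
clock: 43.65
position: [489.2, 300.2, 133.5]
tool_rot: [-0.0, 0.893, 0.451, -0.0]
contact_force: [0.8, 1.4, -2.4]
grip_width: 60.7
finger_force: 30.0
clock: 44.28
position: [489.4, 300.1, 122.7]
tool_rot: [-0.0, 0.893, 0.451, -0.0]
contact_force: [1.3, 1.7, -1.4]
grip_width: 60.8
finger_force: 30.0
clock: 44.9
position: [489.7, 300.4, 116.4]
tool_rot: [-0.0, 0.893, 0.451, 0.0]
contact_force: [-0.9, 0.7, 9.5]
grip_width: 61.2
finger_force: 30.0
-37.47612818637405 45.5863622269829 116.43970829773478 0.02653597391790151 1.1917463196002434 9.536715143863598
```

```bash
python3 jog.py '0 0 1 0;0 0 1 0;0 0 1 0;0 0 0 0'
python3 jog.py '0 0 0 0;0 0 0 0;0 0 0 0' 74
python3 jog.py '0 0 -20 0;0 0 -30 0;0 0 -40 0;0 0 -18 0;0 0 0 0'
python3 - <<'E'
from h import *
np.set_printoptions(precision=1,suppress=True)
T=Cam("top"); print(pose()[0])
for u,rr,p in cups(T): print(u,rr,p,go([p[0],p[1],222],.9359))
E
```

```text
clock: 45.4
position: [489.8, 300.5, 114.0]
tool_rot: [-0.0, 0.893, 0.451, 0.001]
contact_force: [-2.2, 0.4, 19.8]
grip_width: 60.8
finger_force: 30.0
clock: 45.78
position: [489.2, 300.0, 112.7]
tool_rot: [0.0, 0.893, 0.451, -0.0]
contact_force: [-0.0, 0.7, 1.0]
grip_width: 74.3
finger_force: 0.0
clock: 46.4
position: [490.0, 300.4, 221.9]
tool_rot: [0.0, 0.893, 0.451, 0.001]
contact_force: [-0.1, 0.4, -0.7]
grip_width: 74.0
finger_force: 0.0
[489.4 300.1 220.8]
[382. 208.] 40.9 [ 535.6 -354.8   84. ] (array([-499.4,  426.2,   -1.3]), np.float64(-0.001))
[408.5 240. ] 40.8 [ 441.1 -424.2   84. ] (array([-611.3,  391.4,   -1.3]), np.float64(-0.001))
```

```bash
python3 jog.py '-40 30 0 0;-40 33 0 0;-40 33 0 0;-40 33 0 0;-40 33 0 0' 91
python3 jog.py '-40 33 0 0;-40 33 0 0;-40 33 0 0;-40 33 0 0;-40 33 0 0'
python3 jog.py '-40 33 0 0;-40 33 0 0;-20 33 0 0;0 0 0 0;0 0 0 0'
python3 - <<'E'
from h import *
print(pose()[0],go([535.6,-355.9,54],.9359))
E
```

```text
clock: 47.08
position: [500.2, 41.4, 219.7]
tool_rot: [-0.0, 0.893, 0.451, -0.001]
contact_force: [0.8, -0.4, -0.9]
grip_width: 91.2
finger_force: 0.0
clock: 47.7
position: [514.2, -217.3, 219.5]
tool_rot: [-0.001, 0.893, 0.45, -0.001]
contact_force: [1.4, -0.0, -1.0]
grip_width: 91.0
finger_force: 0.0
clock: 48.32
position: [534.5, -354.4, 219.5]
tool_rot: [-0.001, 0.893, 0.451, -0.0]
contact_force: [0.3, 1.2, -0.7]
grip_width: 91.4
finger_force: 0.0
[ 534.5152041  -354.42801731  219.49639764] (array([ -0.6,   2.2, 165.5]), np.float64(-0.001))
```

```bash
python3 jog.py '-.6 1.5 45 0;0 0 45 0;0 0 45 0;0 0 31 0;0 0 0 0'
python3 jog.py '0 0 0 0;0 0 0 0;0 0 0 0;0 0 0 0;0 0 0 0' 0
python3 jog.py '0 0 -20 0;0 0 -50 0;0 0 -50 0;0 0 -40 0;0 0 0 0'
python3 jog.py '0 0 0 0;0 0 0 0'
python3 - <<'E'
from h import *
f=[]
for i in range(10):
    T=r.capture("top"); f.append(r.state()["contact_force"][2])
p,_,_=pose(); print(p,np.mean(f))
for n,t in(("near",[501,-2]),("tip3",[413.6+4.4,348.9+6])): print(n,go(t+[p[2]]))
E
```

```text
clock: 48.95
position: [534.5, -354.4, 52.8]
tool_rot: [-0.002, 0.893, 0.451, -0.001]
contact_force: [0.0, -0.8, 0.8]
grip_width: 91.2
finger_force: 0.0
clock: 49.58
position: [535.9, -356.4, 55.8]
tool_rot: [0.0, 0.893, 0.451, 0.0]
contact_force: [-2.9, 3.3, 9.3]
grip_width: 61.7
finger_force: 30.0
clock: 50.2
position: [537.2, -357.5, 218.5]
tool_rot: [0.003, 0.893, 0.451, 0.001]
contact_force: [0.2, -0.0, -3.4]
grip_width: 61.6
finger_force: 30.0
clock: 50.45
position: [535.3, -356.0, 213.4]
tool_rot: [-0.001, 0.893, 0.451, -0.001]
contact_force: [-0.0, -0.3, -4.2]
grip_width: 61.6
finger_force: 30.0
[ 535.98021676 -356.50411835  214.89751332] -3.276118151686474
near (array([ 264.4, -238.7,   -0. ]), 0)
tip3 (array([ 502.2, -517.5,   -0. ]), 0)
```

3.3 N, so clay: near end of the scraping tray.

```bash
python3 jog.py '33 -29.8 0 0;33 -29.8 0 0;33 -29.8 0 0;33 -29.8 0 0;33 -29.8 0 0'
python3 jog.py '33 -29.8 0 0;33 -29.8 0 0;33 -29.8 0 0;0 0 30 0;0 0 40 0'
python3 jog.py '0 0 40 0;0 0 30 0;0 0 12 0;0 0 0 0;0 0 0 0'
python3 - <<'E'
from h import *
print(pose()[0],go([501,-2,55.8],.9359))
E
```

```text
clock: 51.58
position: [513.9, -133.9, 215.1]
tool_rot: [0.0, 0.893, 0.45, 0.0]
contact_force: [0.5, 0.2, -4.0]
grip_width: 61.6
finger_force: 30.0
clock: 52.2
position: [501.9, -2.0, 145.1]
tool_rot: [0.001, 0.892, 0.451, 0.001]
contact_force: [0.1, -0.0, -2.8]
grip_width: 61.4
finger_force: 30.0
clock: 52.82
position: [501.8, -2.6, 64.0]
tool_rot: [0.0, 0.893, 0.451, 0.001]
contact_force: [-0.3, -0.2, -3.3]
grip_width: 61.4
finger_force: 30.0
[501.76670223  -2.58743049  63.9838128 ] (array([ 0. , -1. ,  8.2]), np.float64(-0.001))
```

```bash
python3 jog.py '0 0 5 0;0 0 3 0;0 0 0 0' 
python3 jog.py '0 0 0 0;0 0 0 0;0 0 0 0;0 0 -40 0;0 0 -60 0' 91
python3 jog.py '0 0 -50 0;0 0 0 0'
python3 - <<'E'
from h import *
np.set_printoptions(precision=1,suppress=True)
T=Cam("top"); print(pose()[0])
for u,rr,p in cups(T): print(u,rr,p,go([p[0],p[1],222],.9359))
E
```

```text
clock: 53.2
position: [501.4, -2.5, 55.4]
tool_rot: [0.0, 0.893, 0.451, 0.0]
contact_force: [-1.0, 0.2, 7.4]
grip_width: 61.3
finger_force: 30.0
clock: 53.82
position: [500.0, -2.4, 155.0]
tool_rot: [-0.001, 0.893, 0.451, -0.001]
contact_force: [1.1, 0.5, -0.1]
grip_width: 91.0
finger_force: 0.0
clock: 54.08
position: [502.9, -2.7, 208.4]
tool_rot: [0.002, 0.893, 0.451, 0.003]
contact_force: [0.1, -0.1, -0.8]
grip_width: 90.7
finger_force: 0.0
[501.8  -2.6 206.4]
[410.  240.2] 44.1 [ 440.3 -428.4   84. ] (array([-379. ,  203.6,  -15.7]), np.float64(-0.001))
```

```bash
python3 jog.py '-42 22.6 0 0;-42 22.6 0 0;-42 22.6 0 0;-42 22.6 0 0;-42 22.6 0 0'
python3 jog.py '-42 22.6 0 0;-42 22.6 0 0;-42 22.6 0 0;-42 22.6 0 0;0 0 0 0'
python3 jog.py '0 0 0 0'
python3 - <<'E'
from h import *
print(pose()[0],go([440.2,-426.8,54],.9359))
E
```

```text
clock: 54.75
position: [466.1, -239.7, 203.5]
tool_rot: [-0.001, 0.893, 0.451, -0.001]
contact_force: [1.2, -0.3, -0.9]
grip_width: 90.9
finger_force: 0.0
clock: 55.38
position: [438.9, -430.0, 202.9]
tool_rot: [-0.001, 0.893, 0.449, -0.0]
contact_force: [-0.1, -0.6, -0.4]
grip_width: 91.1
finger_force: 0.0
clock: 55.5
position: [439.6, -426.7, 203.5]
tool_rot: [-0.001, 0.893, 0.45, -0.0]
contact_force: [0.3, 0.4, 0.4]
grip_width: 91.1
finger_force: 0.0
[ 439.55107164 -426.67201047  203.46228144] (array([  0.2,   1. , 149.5]), np.float64(-0.002))
```

```bash
python3 jog.py '0 .7 45 0;0 0 45 0;0 0 40 0;0 0 19 0;0 0 0 0'
python3 jog.py '0 0 0 0;0 0 0 0;0 0 0 0;0 0 0 0;0 0 0 0' 0
python3 jog.py '0 0 -20 0;0 0 -50 0;0 0 -50 0;0 0 -42 0;0 0 0 0'
python3 jog.py '0 0 0 0;0 0 0 0'
python3 - <<'E'
from h import *
f=[]
for i in range(10):
    T=r.capture("top"); f.append(r.state()["contact_force"][2])
p,_,_=pose(); print(p,np.mean(f))
t=np.array([413.6,348.9,p[2]])+7.5*BX+.5*RY; print(t,go(t))
E
```

```text
clock: 56.12
position: [440.2, -425.8, 54.4]
tool_rot: [-0.002, 0.892, 0.451, -0.0]
contact_force: [1.0, 0.2, 1.0]
grip_width: 91.0
finger_force: 0.0
clock: 56.75
position: [440.8, -427.9, 56.6]
tool_rot: [0.0, 0.893, 0.451, 0.0]
contact_force: [-0.8, 2.2, 7.0]
grip_width: 62.0
finger_force: 30.0
clock: 57.38
position: [441.7, -429.1, 221.5]
tool_rot: [0.003, 0.893, 0.451, 0.001]
contact_force: [-0.2, -0.6, -1.4]
grip_width: 62.7
finger_force: 30.0
clock: 57.62
position: [440.2, -427.3, 216.5]
tool_rot: [-0.001, 0.893, 0.451, -0.0]
contact_force: [-0.3, -0.7, -1.7]
grip_width: 62.3
finger_force: 30.0
[ 440.68207172 -427.7911501   217.86790496] -1.3218863052193437
[417.6456595  355.23503269 217.86790496] (array([ 6.163e+02, -4.836e+02,  1.000e-01]), 0)
```

```bash
python3 jog.py '36 -32 -10 0;42 -36 -10 0;42 -36 0 0;42 -36 0 0;42 -36 0 0'
python3 jog.py '42 -36 0 0;42 -36 0 0;42 -36 0 0;42 -36 0 0;42 -36 0 0'
python3 jog.py '42 -36 0 0;42 -36 0 0;42 -36 0 0;42 -16 0 0;34 0 0 0'
python3 jog.py '0 0 0 0;0 0 0 0'
python3 - <<'E'
from h import *
t=np.array([413.6,348.9,177])+7.5*BX+.5*RY; print(pose()[0],go(t,.9359))
E
```

```text
clock: 58.75
position: [419.9, -157.6, 238.1]
tool_rot: [0.0, 0.893, 0.45, 0.0]
contact_force: [1.4, -0.6, -1.8]
grip_width: 62.7
finger_force: 30.0
clock: 59.38
position: [400.0, 118.4, 238.3]
tool_rot: [0.0, 0.893, 0.451, 0.0]
contact_force: [1.4, -0.3, -1.5]
grip_width: 62.3
finger_force: 30.0
clock: 60.0
position: [420.1, 355.1, 238.0]
tool_rot: [-0.0, 0.892, 0.452, 0.0]
contact_force: [0.2, -0.8, -1.4]
grip_width: 62.3
finger_force: 30.0
clock: 60.25
position: [420.0, 352.4, 237.7]
tool_rot: [0.0, 0.893, 0.451, -0.0]
contact_force: [-0.2, -1.0, -2.0]
grip_width: 62.6
finger_force: 30.0
[419.98560669 352.37637667 237.7425699 ] (array([ 1. , -3.6, 60.7]), np.float64(-0.001))
```

```bash
python3 jog.py '1 -3.6 20 0;0 0 20 0;0 0 10 0;0 0 7 0;0 0 4 0'
python3 jog.py '1 0 4 0;.5 0 4 0;.5 0 3 0;0 0 4 0;0 0 3 0'
python3 jog.py '-.5 0 4 0;-.5 0 4 0;-.5 0 3 0;-.5 0 3 0;0 0 0 0'
python3 - <<'E'
from h import *
p,_,s=pose(); print((p-MID)@BX,(p-MID)@RY,p[2],s["contact_force"]@BX,s["contact_force"]@RY,s["contact_force"][2])
E
```

```text
clock: 60.88
position: [418.2, 355.7, 177.0]
tool_rot: [-0.0, 0.893, 0.45, 0.0]
contact_force: [0.1, -0.3, -1.6]
grip_width: 62.3
finger_force: 30.0
clock: 61.5
position: [419.5, 357.6, 158.8]
tool_rot: [-0.0, 0.893, 0.451, 0.0]
contact_force: [0.6, 1.1, 0.6]
grip_width: 62.1
finger_force: 30.0
clock: 62.12
position: [418.3, 355.8, 144.9]
tool_rot: [-0.0, 0.893, 0.451, 0.0]
contact_force: [1.7, 1.4, -1.5]
grip_width: 62.4
finger_force: 30.0
-35.15571139839027 135.96776828728042 144.88074318009345 2.1101070625863496 -0.5051540945680744 -1.5270851027864385
```

```bash
python3 jog.py '-.5 0 3 0;-.5 0 3 0;-.5 0 3 0;0 0 3 0;0 0 0 0'
python3 jog.py '0 0 3 0;0 0 3 0;0 0 3 0;0 0 2 0;0 0 0 0'
python3 jog.py '0 0 2 0;0 0 2 0;0 0 2 0;0 0 1 0;0 0 0 0'
python3 jog.py '0 0 1 0;0 0 1 0;0 0 1 0;0 0 0 0'
```

```text
clock: 62.75
position: [417.6, 354.9, 132.7]
tool_rot: [-0.0, 0.893, 0.451, 0.0]
contact_force: [3.9, 4.8, -0.7]
grip_width: 62.3
finger_force: 30.0
clock: 63.38
position: [417.9, 354.6, 122.6]
tool_rot: [0.0, 0.893, 0.451, 0.001]
contact_force: [2.4, -1.2, 19.5]
grip_width: 62.0
finger_force: 30.0
clock: 64.0
position: [419.5, 354.0, 117.2]
tool_rot: [0.001, 0.893, 0.451, 0.002]
contact_force: [7.5, -16.6, 44.1]
grip_width: 62.5
finger_force: 30.3
clock: 64.5
position: [419.8, 354.4, 114.3]
tool_rot: [0.001, 0.893, 0.451, 0.003]
contact_force: [8.7, -13.7, 45.3]
grip_width: 62.9
finger_force: 30.3
```

Resistance started about 8 mm early here, so I'll release, back off and look closely.

```bash
python3 jog.py '0 0 0 0;0 0 0 0;0 0 0 0' 74
python3 jog.py '0 0 -20 0;0 0 -30 0;0 0 -40 0;0 0 -25 0;0 0 0 0'
python3 jog.py '-50 30 0 0;-50 40 0 0;-50 40 0 0;-50 40 0 0;-50 40 0 0'
python3 jog.py '-50 40 0 0;-50 40 0 0;0 0 0 0;0 0 0 0'
python3 - <<'E'
from h import *
np.set_printoptions(precision=1,suppress=True)
S=Cam("side");T=Cam("top")
a=cv2.resize(S.im[170:350,150:310],None,fx=3.3,fy=3.3,interpolation=3); b=cv2.resize(T.im[140:290,105:290],None,fx=1.4,fy=1.4,interpolation=3)
cv2.imwrite("pics/s7.png",a[:,:,::-1]); cv2.imwrite("pics/t7.png",cv2.resize(T.im[140:290,105:290],None,fx=4,fy=4,interpolation=3)[:,:,::-1])
for u,rr,p in cups(T,(140,290,105,290)): print(u,rr,p)
# expected base centres: peg axis, 94 mm from root (mouth 14 up)
for k in range(4):
    b=MID+RY*90*(k-1.5)+[0,0,60]+(14+80)*(np.array([0,0,.866])-.5*BX); print(k,T.proj(b),S.proj(b),b)
E
```

```text
clock: 64.88
position: [416.7, 354.2, 111.4]
tool_rot: [0.0, 0.893, 0.451, -0.001]
contact_force: [1.5, -0.9, 0.3]
grip_width: 73.9
finger_force: 0.7
clock: 65.5
position: [417.5, 355.0, 228.2]
tool_rot: [-0.0, 0.893, 0.451, 0.001]
contact_force: [-1.3, 0.3, -2.0]
grip_width: 73.7
finger_force: 0.0
clock: 66.12
position: [420.4, 44.9, 225.9]
tool_rot: [-0.0, 0.893, 0.451, -0.001]
contact_force: [1.3, -0.8, 0.2]
grip_width: 74.3
finger_force: 0.0
clock: 66.62
position: [425.4, -77.8, 226.0]
tool_rot: [-0.001, 0.893, 0.45, -0.001]
contact_force: [-0.8, 0.4, 0.1]
grip_width: 74.1
finger_force: 0.0
[190.8 175. ] 42.2 [646.  207.8  84. ]
[259.8 182.2] 39.6 [619.8   2.3  84. ]
[152.8 224.5] 45.2 [500.6 317.2  84. ]
[133.5 252.2] 45.1 [421.7 370.5  84. ]
0 [[194.7 176.3]] [[191.2 204.2]] [629.4 185.6 141.4]
1 [[175.3 202.2]] [[198.3 228.9]] [557.  239.  141.4]
2 [[155.4 228.7]] [[206.3 256.8]] [484.5 292.3 141.4]
3 [[135.  255.8]] [[215.4 288.5]] [412.  345.7 141.4]
```

View pics/s7.png

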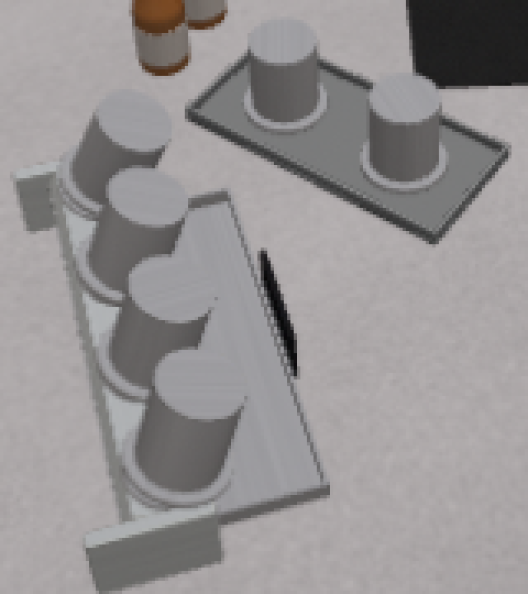

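View pics/t7.png

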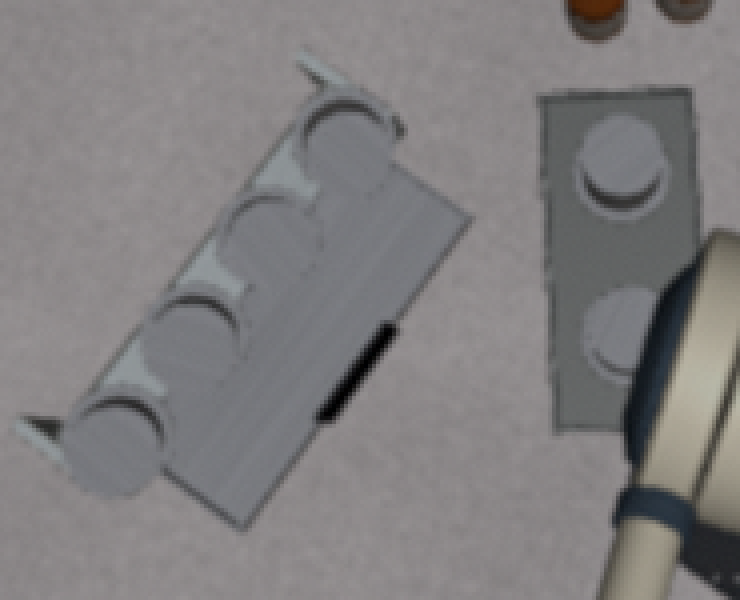

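Top view: all four cups are on the pegs, bases at crop (345,150), (270,240), (193,345) and (113,450). Both clay cups stand in the scraping tray and the tab is home. Side view: cup bases at crop (134,120), (147,203), (172,288) and (200,385); the nearest may sit high against the end cheek, so I'll triangulate.

```bash
python3 - <<'E'
from h import *
np.set_printoptions(precision=1,suppress=True)
S=Cam("side");T=Cam("top")
s=np.array([[134,120],[147,203],[172,288],[200,385]])/3.3+[150,170]
t=np.array([[345,150],[270,240],[193,345],[113,450]])/4+[105,140]
for k in range(4):
    p,e=tri(T,t[k],S,s[k]); root=MID+RY*90*(k-1.5)+[0,0,60]; d=p-root
    print(k,p,"gap",e,"front",-d@BX,"row",d@RY,"z",d[2],"along",d@(np.array([0,0,.866])-.5*BX))
g=cv2.cvtColor(S.im,cv2.COLOR_RGB2GRAY)
a=cv2.resize(S.im[255:350,170:260],None,fx=6,fy=6,interpolation=3); cv2.imwrite("pics/s8.png",a[:,:,::-1])
E
```

```text
0 [624.8 194.1 143.4] gap 2.3176196817809966 front 42.86100748049394 row 8.805296304250069 z 83.35960024817814 along 93.61991755516924
1 [563.3 247.6 135.9] gap 1.7868512516652395 front 36.242286567583534 row 0.004170389176562173 z 75.88264428922264 along 83.83551323825857
2 [491.5 298.7 141. ] gap 0.3445202435745721 front 37.744181668272766 row -1.8939637043527053 z 80.98825530541404 along 89.00791992862494
3 [421.4 349.9 144.8] gap 0.6291857974816615 front 38.11427544551995 row -5.063083054814502 z 84.82149009336547 along 92.51254814361447
```

View pics/s8.png

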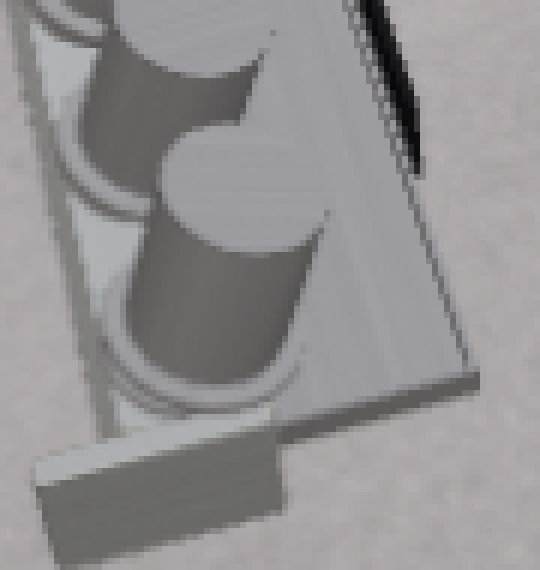

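The cup rests fully inside the cheek with its rim clear, and all four bases measure about 92 mm from the roots (84–94), which is the seated value. Last, I'll check the tab and hand in.

```bash
python3 - <<'E'
from h import *
T=Cam("top"); m=np.zeros(T.im.shape[:2],bool); m[215:250,180:210]=1
x=None
for c,st,l in blobs((T.hsv[...,2]<40)&m,15,400):
    q=T.plane(c,45)[0]; x=(q-MID)@BX; print(c,st[4],x)
if x is not None and abs(x+123)<6: print(r.close_job())
E
```

```text
[193.92307692 232.71428571] 91 -123.04240893252675
the job is handed in; nothing more can be done
None
```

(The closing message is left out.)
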